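Unscrew the storage jar's lid

TASK

The square glass jar has to be opened for refilling. Unscrew its blue lid until the thread is free, lift the lid off and lay it, right way up, in the middle of the white plate. Leave the jar standing in its wooden holder and do not disturb the other things around it.

Things in the scene. Friction and masses are not known exactly. Their poses are not given: they have to be found in the camera images.
- holder: square wooden nest fixed to the worktop, 100x100 mm outside, 34 mm high, walls 6 mm, floor 6 mm thick; the jar stands in it with 2 mm of play on each side, so that it cannot turn. Origin: centre of the underside, z up, axes along its sides.
- jar: square clear glass storage jar, loose in the holder, 84x84 mm and 95 mm high to the shoulder, then a round neck of 45 mm diameter (52 mm over the right-hand thread), rim 131 mm above its foot; about 0.85 kg. Origin: centre of the underside, z up. Pulling the lid up before its thread is free lifts the jar.
- lid: blue ribbed screw lid, white disc on top, 60 mm diameter, 35 mm high, 0.06 kg. Origin: centre of lower edge, z up; top at +35 mm. Screwed down, its origin is 100 mm above the jar's. Unscrews counter-clockwise seen from above, rising 16 mm a turn, free after 1.2 to 1.3 turns; turning further does no harm. Stays put when let go, so it can be turned in several grasps.
- tin: bystander: small food tin with a blue and cream label, 58 mm diameter, 72 mm high, about 0.18 kg; it stands on the board. Origin: centre of the underside, z up.
- board: bystander: brown wooden chopping board lying on the worktop, 200 (its x) x 260 (its y) x 22 mm. Origin: centre of the underside, z up; its top at z = +22 mm.
- plate: round white plate, 200 mm diameter, 20 mm high at the rim; its inner floor is flat within about 50 mm of the centre, 8 mm above the underside. Origin: centre of the underside, z up.
- pepper_jar: bystander: spice jar with a cap, 45 mm diameter, 106 mm high, near the front edge. Origin: centre of the underside.
- herb_jar: bystander: spice jar with a yellow cap, 42 mm diameter, 96 mm high, near the front edge. Origin: centre of the underside.
- nut_jar: bystander: low jar with a red lid and dark label, 64 mm diameter, 84 mm high, behind the square jar. Origin: centre of the underside.
- sauce: bystander: green sauce bottle, 43x68 mm, 145 mm high, behind and to the right. Origin: centre of the underside.
- small_box: bystander: slim dark blue food carton, 35x104 mm, 117 mm high, behind and to the left. Origin: centre of the underside.
There are look-alikes about, which are no part of the job. What is shaped like the holder but orange is not meant.

How it is judged:
By the outcome, as a careful person would: the job done as asked, in the order asked, and still so for the second after the job is handed in, with the robot touching nothing.
It also fails if it takes over 72 s, if anything falls off the work surface, if the arm or the gripper's body presses on something with over 40 N, if the wrist force passes 120 N, or if a joint passes its speed limit or range.

ROBOT

A 6-joint arm with a two-finger parallel gripper is mounted at the origin on a cart in front of the work surface, level with it; the furniture and walls round the work are solid. World frame = base frame: x ahead of the robot, y to its left, z up, the work surface at z = 0. Lengths are in m, angles in rad, forces in N, time in s.
With the tool pointing down it reaches from about 0.35 to 0.975 m from the base axis. Payload 4.9 kg.
Tool frame: the origin (TCP) lies at the very end of the fingers, on their centre line; the grasp point (between the pads) lies ctrl.grip_point_offset behind it (ctrl.grip_point_offset is the distance from the TCP to the grasp point, in m); z points along the fingers, y is the line along which they close (so a half turn about z gives the same grasp; the last joint's range is limited). The gripper opens to 85 mm and grips with 20 to 120 N. Pads are 22 mm wide; open, the fingers measure 114 mm over their backs; the gripper's body (76 mm by 85 mm) begins 54 mm behind the grasp point. The pads swing forward as they close: fully open they stand 13 mm farther back than shut.
Start: joints at [1.181, 0.053, 1.613, -0, 1.476, -0.119], TCP at [0.167, 0.602, 0.231] pointing down, gripper open.
Joint ranges: [-3.01, 3.01], [-1.01, 2.22], [0.06, 2.58], [-1.02, 4.17], [0.09, 2.62], [-3.14, 3.14]. Speed limits (rad/s): [2.57, 2.57, 3.14, 3.14, 3.14, 3.14].

INTERFACE

Orientations are given as a rotation vector (axis times angle).
In Python, from station import ctrl gives the robot as it stands. The module is installed in compiled form; this text tells all that it offers.
- The arm moves only by the tool drive_tool, never from a script. Its argument "steps" is a list of rows, each an object with "translation": the shift along the tool's x, y, z normalised to -1 to 1, where 1 is 4 cm, a list of three; "angular": the turn, a rotation vector about the tool's x, y, z normalised to -1 to 1, where 1 is 8 degrees, a list of three; "gripper": the opening, from 0 (shut) to 1 (fully open). In form: [{"translation": [dx, dy, dz], "angular": [wx, wy, wz], "gripper": gripper}, ...]. A call has 1 to 8 rows; each row shifts and turns the commanded pose from where the row before left it, along the tool's axes as they then stand; what a row does not reach is not made up. A row lasts 1/8 s, in which the tool goes at most 62.5 mm and 10.7 degrees, less where a joint would pass 70% of its speed; a pose out of reach is approached as far as the arm can. A call with a number of a shift or a turn outside -1 to 1 is refused whole. A call with a gripper value outside its range is refused whole. The fingers move at their own pace and stop on an object; "force" is the grip in N (left out, the last holds). Time passes only in rows, so rows that do not move let the fingers close. It gives the time, the measured TCP pose, the force, the opening and the grip force at its end, in the units of the state.
- ctrl.get_obs(): the state, without advancing time (a new reading comes with each control period).
- ctrl.get_image(name): name is "side" or "top" or "wrist"; returns a dict with "color" (384x512x3 uint8, red, green, blue), "depth" (384x512 float32, m along the optical axis (not along the pixel's ray), 0 where there is no reading), "fx", "fy", "cx", "cy" (pixels), "R" (3x3) and "t" (3): a world point X has camera coordinates R X + t. Camera axes: x right, y down, z forward; pixel columns grow to the right and rows downward; lengths in m; the calibration is good to about 2 mm. A picture is of the moment at which its call begins.
- ctrl.finish_job(): hands the job in; it is judged then, once.
The state is a dict: "t": time; "q": joint angles; "dq": joint speeds; "effort": joint torques, N m; "tool_pos": TCP position; "tool_rot": TCP orientation; "contact_force": force on the tool from outside, world axes, zero at the start; "wrist_torque": the same for the moment, N m; "opening": finger opening in m; "grip_force": force on a finger pad.
Only numpy, scipy, OpenCV 4.12 (cv2) and the standard library are available. Lean on these libraries where they do the work, as an engineer would, in place of code of your own. Each camera call takes 0.05 s, during which the arm holds its last target. There are 200 camera calls.

## Working session

There is one attempt and no reset: what is moved stays moved. The work goes in short steps, Python scripts to look and compute and a tool call to move; the robot and the scene stay as the last step left them, time stands still between calls to the robot, and variables do not carry over. Pictures are saved under pics/ and viewed, at most 10 in all, crops included, and the job is handed in when it is done.

Besides the shell and the picture viewer there is one more tool, called after "Emit:" as name([rows], argument=value, ...), one row to a line, values as JSON. drive_tool: Moves the arm, as the interface text tells. Its arguments: {"type":"object","properties":{"steps":{"type":"array"},"force":{"type":"number"}},"required":["steps"]}

```bash
mkdir -p pics; cat > h.py <<'E'
import numpy as np, cv2, pickle
from station import ctrl
def shot(n,f):
    im=ctrl.get_image(n); pickle.dump(im,open(f'pics/{f}.pkl','wb')); return im
def load(f): return pickle.load(open(f'pics/{f}.pkl','rb'))
def save(im,f,s=1,c=None):
    a=im['color'][:,:,::-1]
    if c: a=a[c[1]:c[3],c[0]:c[2]]
    cv2.imwrite(f'pics/{f}.png',cv2.resize(a,None,fx=s,fy=s,interpolation=cv2.INTER_CUBIC))
def pt(im,u,v,z=None):
    R,t=np.array(im['R']),np.array(im['t']); r=np.array([(u-im['cx'])/im['fx'],(v-im['cy'])/im['fy'],1])
    if z is None: c=r*im['depth'][int(v),int(u)]; return R.T@(c-t)
    o=-R.T@t; d=R.T@r; return o+d*(z-o[2])/d[2]
E
python3 - <<'E'
from h import *
for n in('top','side'):
    im=shot(n,n+'0'); save(im,n+'0',1.5); print(n,-np.array(im['R']).T@im['t'])
o=ctrl.get_obs(); print(o, ctrl.grip_point_offset)
E
```

```text
top [ 0.22560368 -0.01623151  1.48994195]
side [0.36602063 0.64350387 0.93894016]
{'t': 0.1, 'q': array([ 1.18096595e+00,  5.33118629e-02,  1.61416638e+00, -1.05512080e-06,
        1.47600588e+00, -1.19014341e-01]), 'dq': array([ 2.00499782e-05, -2.60642673e-03, -1.83977705e-03,  1.19513380e-03,
       -2.45756728e-03, -9.29299042e-04]), 'effort': array([ 1.18274302e-04, -3.94905460e+01, -3.71362031e+01, -9.49013088e-05,
        3.99417986e-03,  1.60332888e-05]), 'tool_pos': array([0.16698923, 0.60168777, 0.23016714]), 'tool_rot': array([-4.24033602e-01, -3.11236359e+00,  2.87543854e-03]), 'contact_force': array([ 0.52350769,  0.18138073, -0.80780822]), 'wrist_torque': array([ 0.01016647,  0.02661404, -0.00848338]), 'grip_force': 0.0, 'opening': 0.08565775027879315} 0.0187
```

View pics/top0.png

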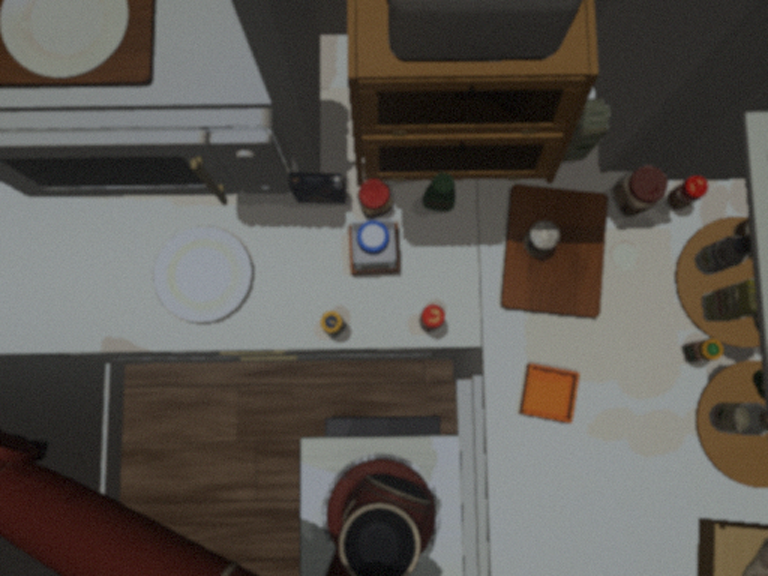

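View pics/side0.png

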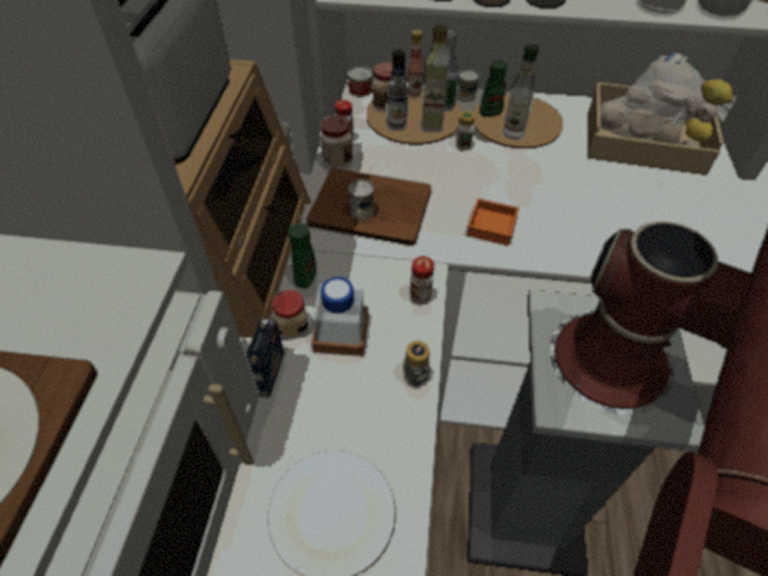

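Top view (×1.5) shows the following:
- **Lid:** the blue lid on the square jar is at (373,237), with the wooden nest at (373,250).
- **Plate:** the white plate is at (203,274).
- **Lid look-alikes:** nut_jar's red lid (375,195), pepper_jar's cap (432,317), herb_jar's cap (333,322) and the tin (543,236).
- **Plate look-alike:** the plate on the stove's board (65,30).
- **Holder look-alike:** the orange tray (550,393).

I choose the blue lid at (373,237) and the worktop plate at (203,274). In the side view they are at (338,293) and (332,513).

```bash
python3 - <<'E'
from h import *
T,S=load('top0'),load('side0')
def crop(im,c,s):
    return cv2.resize(im['color'][c[1]:c[3],c[0]:c[2],::-1],None,fx=s,fy=s,interpolation=cv2.INTER_CUBIC)
a=crop(T,(220,110,300,200),5); b=crop(S,(180,165,260,255),5); cv2.imwrite('pics/crop.png',np.hstack([a,b]))
def cloud(im):
    v,u=np.mgrid[:384,:512]; d=im['depth']; r=np.stack([(u-im['cx'])/im['fx'],(v-im['cy'])/im['fy'],np.ones_like(d)],-1)*d[...,None]
    return (r-np.array(im['t']))@np.array(im['R'])
for n,im in(('top',T),('side',S)):
    P=cloud(im); hsv=cv2.cvtColor(im['color'],cv2.COLOR_RGB2HSV)
    for nm,(u,v) in {'top':dict(lid=(249,157),nut=(250,129),plate=(135,183),pepper=(288,211),herb=(221,214),sauce=(293,126),tin=(362,157),cab=(305,100),box=(212,125)),'side':dict(lid=(225,193),plate=(221,342),nut=(193,202),sauce=(200,153),pepper=(282,175))}[n].items():
        print(n,nm,np.round(np.median(P[v-1:v+2,u-1:u+2].reshape(-1,3),0),3))
    B=(hsv[...,0]>100)&(hsv[...,0]<130)&(hsv[...,1]>120)&(hsv[...,2]>60)
    nl,l,st,ce=cv2.connectedComponentsWithStats(B.astype(np.uint8))
    for i in range(1,nl):
        if st[i,4]>30: print(' blue',st[i],ce[i])
P=cloud(T)
# height map over working region
for x in np.arange(0.3,0.95,.05):
    row=[]
    for y in np.arange(-.3,.6,.05):
        m=(abs(P[...,0]-x)<.025)&(abs(P[...,1]-y)<.025); row.append('%4d'%(1000*P[m][:,2].max()) if m.any() else '   .')
    print('%.2f'%x,*row)
E
```

```text
top lid [0.528 0.003 0.143]
top nut [ 0.625 -0.     0.086]
top plate [0.481 0.356 0.009]
top pepper [ 0.377 -0.106  0.105]
top herb [0.372 0.085 0.1  ]
top sauce [ 0.615 -0.123  0.146]
top tin [ 0.535 -0.327  0.091]
top cab [ 0.699 -0.161  0.124]
top box [0.632 0.11  0.112]
 blue [239 147  20  21 106] [248.5754717  158.50943396]
side lid [0.524 0.01  0.143]
side plate [0.48  0.357 0.008]
side nut [0.62  0.007 0.085]
side sauce [ 0.622 -0.128  0.147]
side pepper [ 0.377 -0.106  0.108]
 blue [214 185  21  18  86] [224.46511628 196.1744186 ]
0.30   37    9    6 -892 -893 -889 -892 -890 -891 -893 -891 -892 -887 -891 -890 -893 -889 -893
0.35    9   10   10  111  113    8    9  103  107    8    9    8    7    9    8    7    8   10
0.40   29   28    8  110  112    9    8  104  102    9    9    8   28   25   25   22    8    8
0.45   31   29    8    8    8   10   10    8   12    9    9   25   23   15   24   25    8   10
0.50  100   30   10   10    9  143  148  144   10    8    9   26   22   15   21   25    9    9
0.55   98   28    9    9    8  139  149  148    9    8    8   24   26   25   27   24    7    9
0.60   30   23   10  151  148   86   92   87    7   10    9    9  295   25   22    9    9   12
0.65   36   34   30  150  151   89   95  121  124  324  330  328  330  330  330  330  331  331
0.70  249  247  246  341  251  246  249  268  688  691  386  387  385  407  407  427  425  407
0.75  544  547  547  547  551  549  362  360  623  379  386  385  386  407  426  428  426  426
0.80  500    .    .    .    .  532  362  362  532    .  387  386  386  406  426  417  416  427
0.85    .    .    .    .    .  359  361  362  448    .  386  387  387  405  426  416  418  427
0.90    .    .    .    .    .    .  359  359  351    .    .    .    .    .    .    .    .    .
```

View pics/crop.png

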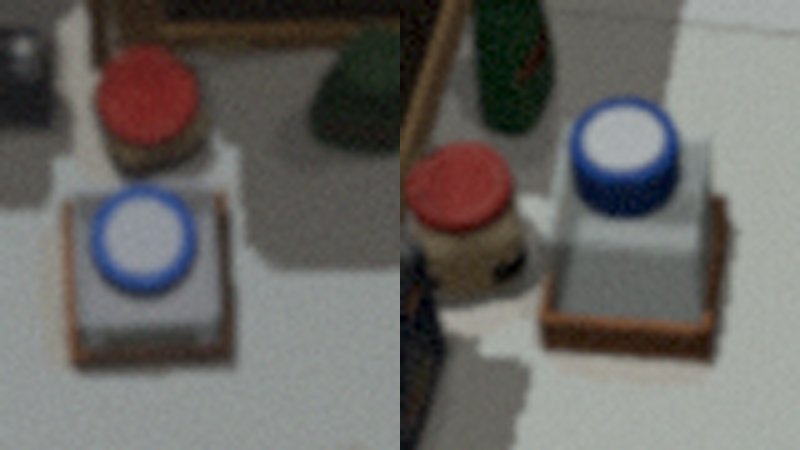

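Close crop: a blue ribbed lid with a white disc sits on the square jar in the brown wooden nest. The disc centre is at (144,237) in the left crop and (225,138) in the right. That confirms the choice. Next I triangulate it and fit the plate centre.

```bash
cat >> h.py <<'E'
from scipy.spatial.transform import Rotation as Ro
def tri(a,pa,b,pb):
    M=[cv2.Matx if 0 else None]
    Ps=[np.array([[i['fx'],0,i['cx']],[0,i['fy'],i['cy']],[0,0,1]])@np.c_[i['R'],i['t']] for i in(a,b)]
    X=cv2.triangulatePoints(*Ps,np.array(pa,float).reshape(2,1),np.array(pb,float).reshape(2,1)); return (X[:3]/X[3]).ravel()
def goto(p):
    o=ctrl.get_obs(); R=Ro.from_rotvec(o['tool_rot'])
    d=R.inv().apply(np.array(p)-o['tool_pos']); m=R.as_matrix()
    print('t',round(o['t'],2),'tcp',o['tool_pos'].round(4),'q',o['q'].round(2),'delta/4cm',(d/.04).round(3),'tool x',m[:,0].round(3),'z',m[:,2].round(4),'open',round(o['opening'],4))
E
sed -i '/M=\[cv2/d' h.py
python3 - <<'E'
from h import *
T,S=load('top0'),load('side0')
print('lid',tri(T,(248.4,157.0),S,(224.6,192.2)))
print(pt(T,248.4,157,.141),pt(S,224.6,192.2,.141))
def ell(im,c):
    g=cv2.cvtColor(im['color'],cv2.COLOR_RGB2GRAY); v,u=np.mgrid[:384,:512]; d=im['depth']
    r=np.stack([(u-im['cx'])/im['fx'],(v-im['cy'])/im['fy'],np.ones_like(d)],-1)*d[...,None]
    P=(r-np.array(im['t']))@np.array(im['R'])
    m=(P[...,2]>.013)&(P[...,2]<.03)&(np.hypot(P[...,0]-.48,P[...,1]-.356)<.115)
    Q=P[m]; A=np.c_[2*Q[:,:2],np.ones(len(Q))]
    s=np.linalg.lstsq(A,(Q[:,:2]**2).sum(1),rcond=None)[0]; return s[:2],np.ptp(Q,0),(Q.max(0)+Q.min(0))/2,len(Q)
for im in(T,S): print('plate',ell(im,0))
print('plate px',pt(T,135.5,182.8,.02),pt(S,221,341.5,.02), tri(T,(135.5,182.8),S,(221,341.5)))
goto([.528,.006,.25])
E
```

```text
lid [0.52733633 0.00448403 0.1404961 ]
[0.52804755 0.00445476 0.141     ] [0.52587773 0.00516036 0.141     ]
plate (array([0.48290834, 0.35341629]), array([0.19903013, 0.19709693, 0.01580872]), array([0.48323588, 0.35334701, 0.02090494]), 1756)
plate (array([0.48085082, 0.35635682]), array([0.19851306, 0.19717197, 0.01262926]), array([0.48096793, 0.35489076, 0.01931552]), 3241)
plate px [0.4797343 0.3512316 0.02     ] [0.47907942 0.3594467  0.02      ] [0.48171284 0.3548706  0.00554785]
t 0.1 tcp [0.167  0.6017 0.2302] q [ 1.18  0.05  1.61 -0.    1.48 -0.12] delta/4cm [-12.68  -11.936  -0.476] tool x [-0.964  0.268  0.   ] z [-7.0e-04 -1.7e-03 -1.0e+00] open 0.0857
```

Emit:
drive_tool([
  {"translation": [-0.79,-0.74,-0.03],"angular": [0,0,0],"gripper": 1},
  {"translation": [-0.79,-0.74,-0.03],"angular": [0,0,0],"gripper": 1},
  {"translation": [-0.79,-0.74,-0.03],"angular": [0,0,0],"gripper": 1},
  {"translation": [-0.79,-0.74,-0.03],"angular": [0,0,0],"gripper": 1},
  {"translation": [-0.79,-0.74,-0.03],"angular": [0,0,0],"gripper": 1},
  {"translation": [-0.79,-0.74,-0.03],"angular": [0,0,0],"gripper": 1},
  {"translation": [-0.79,-0.74,-0.03],"angular": [0,0,0],"gripper": 1},
  {"translation": [-0.79,-0.74,-0.03],"angular": [0,0,0],"gripper": 1},
])

```text
t: 1.1
tool_pos: [0.3477, 0.305, 0.2405]
tool_rot: [-0.424, -3.113, 0.001]
contact_force: [-0.4, 0.3, -0.1]
opening: 0.0855
grip_force: 0.0
```

Emit:
drive_tool([
  {"translation": [-0.79,-0.74,-0.03],"angular": [0,0,0],"gripper": 1},
  {"translation": [-0.79,-0.74,-0.03],"angular": [0,0,0],"gripper": 1},
  {"translation": [-0.79,-0.74,-0.03],"angular": [0,0,0],"gripper": 1},
  {"translation": [-0.79,-0.74,-0.03],"angular": [0,0,0],"gripper": 1},
  {"translation": [-0.79,-0.74,-0.03],"angular": [0,0,0],"gripper": 1},
  {"translation": [-0.79,-0.74,-0.03],"angular": [0,0,0],"gripper": 1},
  {"translation": [-0.79,-0.74,-0.03],"angular": [0,0,0],"gripper": 1},
  {"translation": [-0.4,-0.4,0],"angular": [0,0,0],"gripper": 1},
])

```text
t: 2.1
tool_pos: [0.5167, 0.0263, 0.2488]
tool_rot: [-0.427, -3.111, -0.0]
contact_force: [-0.5, 0.5, -0.8]
opening: 0.0855
grip_force: 0.0
```

```bash
python3 - <<'E'
from h import *
im=shot('wrist','w1'); save(im,'w1',1.5); print('cam',-np.array(im['R']).T@im['t'])
goto([.5273,.0045,.25])
E
```

```text
cam [0.45063569 0.04449065 0.39120789]
t 2.15 tcp [0.5174 0.025  0.2488] q [-0.09 -0.22  1.84 -0.    1.52 -1.39] delta/4cm [-0.376 -0.425 -0.03 ] tool x [-0.963  0.27   0.   ] z [-4.0e-04 -1.3e-03 -1.0e+00] open 0.0854
```

View pics/w1.png

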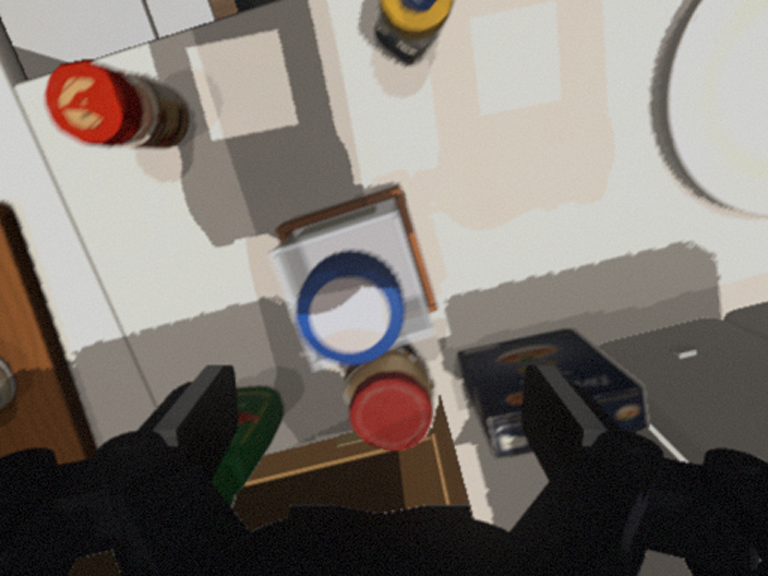

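The wrist view shows the blue lid with its white disc centred at about (351,316), the jar's square shoulder in the nest below it, and the nut jar behind at (390,412).

```bash
python3 - <<'E'
from h import *
im=load('w1'); T=load('top0')
g=im['color'][165:250,190:280].astype(int); hsv=cv2.cvtColor(im['color'],cv2.COLOR_RGB2HSV)
B=((hsv[...,0]>100)&(hsv[...,0]<130)&(hsv[...,1]>110)).astype(np.uint8); B[:, :190]=0;B[:,280:]=0;B[260:]=0
v,u=np.nonzero(B); print(u.min(),u.max(),v.min(),v.max())
d=im['depth']; m=np.zeros_like(d,bool); m[165:250,190:280]=1
vv,uu=np.mgrid[:384,:512]; r=np.stack([(uu-im['cx'])/im['fx'],(vv-im['cy'])/im['fy'],np.ones_like(d)],-1)*d[...,None]
P=(r-np.array(im['t']))@np.array(im['R']); m&=(P[...,2]>.134)&(P[...,2]<.15)
Q=P[m]; print('depth disc',len(Q),np.median(Q,0),Q.min(0),Q.max(0))
print('px',pt(im,233.8,210.5,.141), tri(im,(233.8,210.5),T,(248.4,157.0)))
E
```

```text
198 279 1 243
depth disc 3962 [0.5245361  0.00811723 0.14068527] [ 0.49554142 -0.02192708  0.13400718] [0.55574596 0.03780016 0.14287654]
px [0.52816639 0.00685033 0.141     ] [0.53092391 0.00478913 0.12960776]
```

Emit:
drive_tool([
  {"translation": [-0.376,-0.43,0],"angular": [0,0,0],"gripper": 1},
  {"translation": [0,0,0],"angular": [0,0,1],"gripper": 1},
  {"translation": [0,0,0],"angular": [0,0,1],"gripper": 1},
  {"translation": [0,0,0],"angular": [0,0,1],"gripper": 1},
  {"translation": [0,0,0],"angular": [0,0,1],"gripper": 1},
  {"translation": [0,0,0],"angular": [0,0,1],"gripper": 1},
  {"translation": [0,0,0],"angular": [0,0,1],"gripper": 1},
  {"translation": [0,0,0],"angular": [0,0,1],"gripper": 1},
])

```text
t: 3.15
tool_pos: [0.5256, 0.0083, 0.2489]
tool_rot: [-1.84, -2.545, 0.0]
contact_force: [-0.0, 0.9, 0.1]
opening: 0.0855
grip_force: 0.0
```

Emit:
drive_tool([
  {"translation": [0,0,0],"angular": [0,0,1],"gripper": 1},
  {"translation": [0,0,0],"angular": [0,0,1],"gripper": 1},
  {"translation": [0,0,0],"angular": [0,0,1],"gripper": 1},
  {"translation": [0,0,0],"angular": [0,0,1],"gripper": 1},
  {"translation": [0,0,0],"angular": [0,0,1],"gripper": 1},
  {"translation": [0,0,0],"angular": [0,0,1],"gripper": 1},
  {"translation": [0,0,0],"angular": [0,0,1],"gripper": 1},
  {"translation": [0,0,0],"angular": [0,0,1],"gripper": 1},
])

```text
t: 4.15
tool_pos: [0.5256, 0.0083, 0.2489]
tool_rot: [-2.909, -1.184, 0.001]
contact_force: [-0.6, -0.4, 1.2]
opening: 0.0855
grip_force: 0.0
```

Emit:
drive_tool([
  {"translation": [0,0,0],"angular": [0,0,1],"gripper": 1},
  {"translation": [0,0,0],"angular": [0,0,1],"gripper": 1},
  {"translation": [0,0,0],"angular": [0,0,1],"gripper": 1},
  {"translation": [0,0,0],"angular": [0,0,1],"gripper": 1},
  {"translation": [0,0,0],"angular": [0,0,1],"gripper": 1},
  {"translation": [0,0,0],"angular": [0,0,1],"gripper": 1},
  {"translation": [0,0,0],"angular": [0,0,1],"gripper": 1},
  {"translation": [0,0,0],"angular": [0,0,1],"gripper": 1},
])

```text
t: 5.15
tool_pos: [0.5256, 0.0083, 0.2489]
tool_rot: [-3.095, 0.538, 0.002]
contact_force: [0.3, 0.9, -0.1]
opening: 0.0854
grip_force: 0.0
```

Emit:
drive_tool([
  {"translation": [0,0,0],"angular": [0,0,1],"gripper": 1},
  {"translation": [0,0,0],"angular": [0,0,1],"gripper": 1},
  {"translation": [0,0,0],"angular": [0,0,1],"gripper": 1},
  {"translation": [0,0,0],"angular": [0,0,1],"gripper": 1},
  {"translation": [0,0,0],"angular": [0,0,1],"gripper": 1},
  {"translation": [0,0,0],"angular": [0,0,1],"gripper": 1},
  {"translation": [0,0,0],"angular": [0,0,1],"gripper": 1},
  {"translation": [0,0,0],"angular": [0,0,0],"gripper": 1},
])

```text
t: 6.15
tool_pos: [0.5257, 0.0081, 0.249]
tool_rot: [2.486, -1.92, -0.001]
contact_force: [-0.5, -0.1, -0.4]
opening: 0.0854
grip_force: 0.0
```

```bash
python3 - <<'E'
from h import *
im=shot('wrist','w2'); save(im,'w2',1.5); print('cam',-np.array(im['R']).T@im['t'])
goto([.5273,.0045,.25])
E
```

```text
cam [ 0.54269017 -0.05825495  0.39126296]
t 6.2 tcp [0.5258 0.008  0.2491] q [-0.13 -0.2   1.82  0.    1.52  2.76] delta/4cm [ 0.094 -0.014 -0.024] tool x [ 0.253 -0.967 -0.   ] z [-5.e-04  3.e-04 -1.e+00] open 0.0854
```

View pics/w2.png

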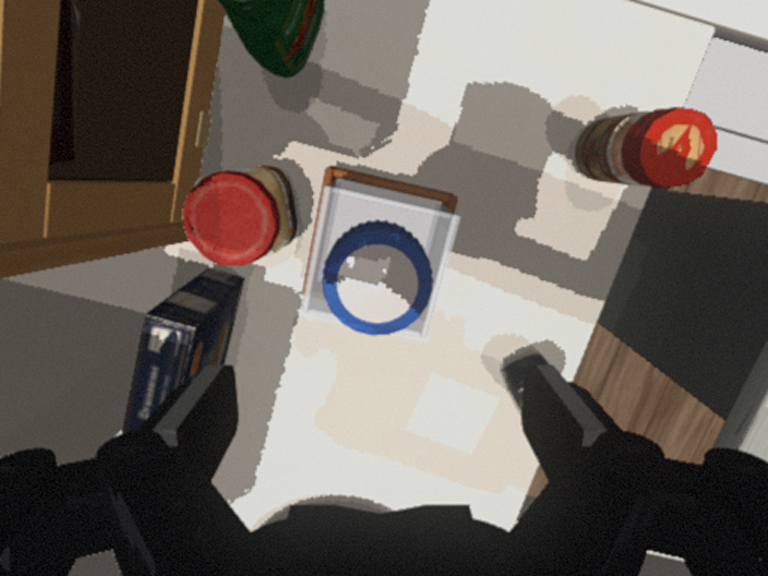

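The second wrist view shows the lid's ring centred at about (378,288), with both open fingers clear of it.

```bash
python3 - <<'E'
from h import *
W=[load('w1'),load('w2')]; px=[(233.8,210.5),(251.8,191.8)]
print('tri',tri(W[0],px[0],W[1],px[1]))
im=W[1]; d=im['depth']; vv,uu=np.mgrid[:384,:512]; r=np.stack([(uu-im['cx'])/im['fx'],(vv-im['cy'])/im['fy'],np.ones_like(d)],-1)*d[...,None]
P=(r-np.array(im['t']))@np.array(im['R']); m=(P[...,2]>.136)&(P[...,2]<.15)&(uu>205)&(uu<300)&(vv>145)&(vv<240)
Q=P[m]; print('depth disc',len(Q),np.median(Q,0),(Q.min(0)+Q.max(0))/2,np.ptp(Q,0), pt(im,251.8,191.8,.141))
goto([.5265,.006,.105])
E
```

```text
tri [0.5261722  0.00776201 0.14729648]
depth disc 4072 [0.52736575 0.00592124 0.14088908] [0.52698528 0.00732956 0.13961041] [0.05905577 0.05971864 0.00710527] [0.52570445 0.00942621 0.141     ]
t 6.2 tcp [0.5258 0.008  0.2491] q [-0.13 -0.2   1.82  0.    1.52  2.76] delta/4cm [ 0.054 -0.006  3.601] tool x [ 0.253 -0.967 -0.   ] z [-5.e-04  3.e-04 -1.e+00] open 0.0854
```

Emit:
drive_tool([
  {"translation": [0.035,0,0.8],"angular": [0,0,0],"gripper": 1},
  {"translation": [0,0,0.8],"angular": [0,0,0],"gripper": 1},
  {"translation": [0,0,0.8],"angular": [0,0,0],"gripper": 1},
  {"translation": [0,0,0.6],"angular": [0,0,0],"gripper": 1},
  {"translation": [0,0,0.4],"angular": [0,0,0],"gripper": 1},
  {"translation": [0,0,0.25],"angular": [0,0,0],"gripper": 1},
  {"translation": [0,0,0],"angular": [0,0,0],"gripper": 1},
])

```text
t: 7.08
tool_pos: [0.5263, 0.006, 0.103]
tool_rot: [2.484, -1.923, -0.001]
contact_force: [-0.1, 0.4, -0.4]
opening: 0.0854
grip_force: 0.0
```

Emit:
drive_tool([
  {"translation": [0,0,0],"angular": [0,0,0],"gripper": 0.6},
  {"translation": [0,0,0],"angular": [0,0,0],"gripper": 0.5},
  {"translation": [0,0,0],"angular": [0,0,0],"gripper": 0.5},
  {"translation": [0,0,0],"angular": [0,0,0],"gripper": 0.5},
  {"translation": [0,0,0],"angular": [0,0,0],"gripper": 0.5},
], force=60)

```text
t: 7.7
tool_pos: [0.5277, 0.0058, 0.1049]
tool_rot: [-2.483, 1.923, -0.004]
contact_force: [0.7, -0.2, 5.5]
opening: 0.0595
grip_force: 65.0
```

Emit:
drive_tool([
  {"translation": [0,0,-0.03],"angular": [0,0,-0.5],"gripper": 0.5},
  {"translation": [0,0,-0.02],"angular": [0,0,-1],"gripper": 0.5},
  {"translation": [0,0,-0.01],"angular": [0,0,-1],"gripper": 0.5},
  {"translation": [0,0,-0.01],"angular": [0,0,-1],"gripper": 0.5},
])

```text
t: 8.2
tool_pos: [0.5272, 0.0059, 0.1062]
tool_rot: [-2.877, 1.259, -0.003]
contact_force: [3.3, 0.4, -1.4]
opening: 0.0591
grip_force: 64.4
```

```bash
python3 - <<'E'
from h import *
goto([.5273,.0045,.25]); o=ctrl.get_obs(); print(o['wrist_torque'],o['contact_force'])
im=shot('wrist','w3'); save(im,'w3',1.5)
E
```

```text
t 8.2 tcp [0.5272 0.0059 0.1062] q [-0.13 -0.07  1.95  0.    1.26  2.27] delta/4cm [ 0.033  0.017 -3.596] tool x [ 0.679 -0.735  0.001] z [ 2.2e-03  1.0e-04 -1.0e+00] open 0.0591
[ 0.06436562 -0.53448811 -0.05485157] [ 3.28668728  0.40209356 -1.43478753]
```

View pics/w3.png

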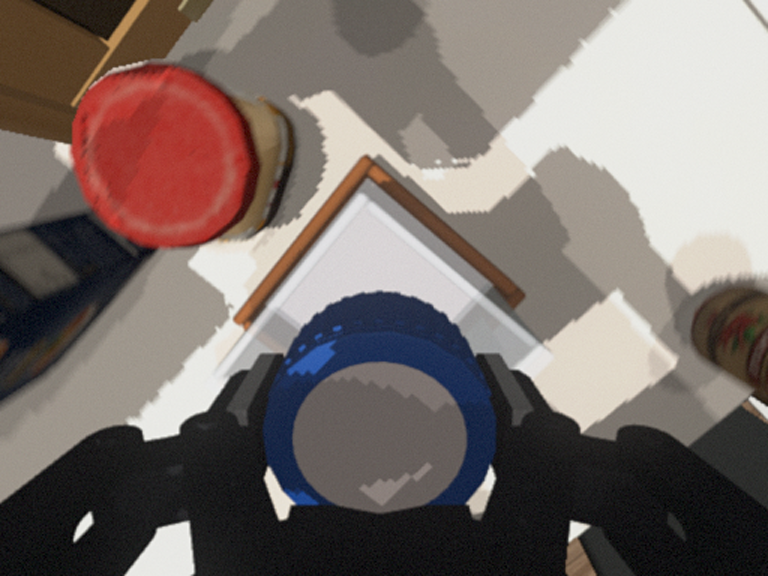

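The view shows the lid held between both pads at (380,430) and the jar square in its nest. I'll carry on turning.

Emit:
drive_tool([
  {"translation": [0,0,-0.009],"angular": [0,0,-1],"gripper": 0.5},
  {"translation": [0,0,-0.009],"angular": [0,0,-1],"gripper": 0.5},
  {"translation": [0,0,-0.009],"angular": [0,0,-1],"gripper": 0.5},
  {"translation": [0,0,-0.009],"angular": [0,0,-1],"gripper": 0.5},
  {"translation": [0,0,-0.009],"angular": [0,0,-1],"gripper": 0.5},
  {"translation": [0,0,-0.009],"angular": [0,0,-1],"gripper": 0.5},
  {"translation": [0,0,-0.009],"angular": [0,0,-1],"gripper": 0.5},
  {"translation": [0,0,-0.009],"angular": [0,0,-1],"gripper": 0.5},
])

```text
t: 9.25
tool_pos: [0.5268, 0.0069, 0.1088]
tool_rot: [-3.107, -0.454, -0.002]
contact_force: [3.2, 2.8, -1.0]
opening: 0.059
grip_force: 64.6
```

Emit:
drive_tool([
  {"translation": [0,0,-0.009],"angular": [0,0,-1],"gripper": 0.5},
  {"translation": [0,0,-0.009],"angular": [0,0,-1],"gripper": 0.5},
  {"translation": [0,0,-0.009],"angular": [0,0,-1],"gripper": 0.5},
  {"translation": [0,0,-0.009],"angular": [0,0,-1],"gripper": 0.5},
  {"translation": [0,0,-0.009],"angular": [0,0,-1],"gripper": 0.5},
  {"translation": [0,0,-0.009],"angular": [0,0,-1],"gripper": 0.5},
  {"translation": [0,0,-0.009],"angular": [0,0,-1],"gripper": 0.5},
  {"translation": [0,0,-0.009],"angular": [0,0,-1],"gripper": 0.5},
])

```text
t: 10.25
tool_pos: [0.5263, 0.007, 0.1114]
tool_rot: [-2.394, -2.031, -0.002]
contact_force: [1.0, 3.7, -2.0]
opening: 0.059
grip_force: 64.6
```

```bash
python3 - <<'E'
from h import *
goto([.5273,.0065,.25]); o=ctrl.get_obs(); print(o['wrist_torque'],o['contact_force'])
im=shot('wrist','w4'); P=pt(im,253,290); print(P); 
im=load('w3'); print(pt(im,253,290))
E
```

```text
t 10.25 tcp [0.5263 0.007  0.1114] q [-0.13 -0.08  1.95  0.    1.27  0.03] delta/4cm [ 0.     0.025 -3.465] tool x [0.163 0.987 0.002] z [-4.0e-04  2.3e-03 -1.0e+00] open 0.059
[ 0.55236763 -0.21976666 -0.09378903] [ 0.95344374  3.70969908 -2.02358517]
[0.52604201 0.00746103 0.1476915 ]
[0.52656053 0.00587992 0.1414242 ]
```

Emit:
drive_tool([
  {"translation": [0,0,-0.009],"angular": [0,0,-1],"gripper": 0.5},
  {"translation": [0,0,-0.009],"angular": [0,0,-1],"gripper": 0.5},
  {"translation": [0,0,-0.009],"angular": [0,0,-1],"gripper": 0.5},
  {"translation": [0,0,-0.009],"angular": [0,0,-1],"gripper": 0.5},
  {"translation": [0,0,-0.009],"angular": [0,0,-1],"gripper": 0.5},
  {"translation": [0,0,-0.009],"angular": [0,0,-1],"gripper": 0.5},
  {"translation": [0,0,-0.009],"angular": [0,0,-1],"gripper": 0.5},
  {"translation": [0,0,-0.009],"angular": [0,0,-1],"gripper": 0.5},
])

```text
t: 11.3
tool_pos: [0.5255, 0.0068, 0.1139]
tool_rot: [-0.956, -2.989, -0.001]
contact_force: [0.9, 3.2, -0.7]
opening: 0.0591
grip_force: 64.7
```

Emit:
drive_tool([
  {"translation": [0,0,-0.009],"angular": [0,0,-1],"gripper": 0.5},
  {"translation": [0,0,-0.009],"angular": [0,0,-1],"gripper": 0.5},
  {"translation": [0,0,-0.009],"angular": [0,0,-1],"gripper": 0.5},
  {"translation": [0,0,-0.009],"angular": [0,0,-1],"gripper": 0.5},
  {"translation": [0,0,-0.009],"angular": [0,0,-1],"gripper": 0.5},
  {"translation": [0,0,-0.009],"angular": [0,0,-1],"gripper": 0.5},
  {"translation": [0,0,-0.009],"angular": [0,0,-1],"gripper": 0.5},
  {"translation": [0,0,-0.009],"angular": [0,0,-1],"gripper": 0.5},
])

```text
t: 12.3
tool_pos: [0.5256, 0.0064, 0.1168]
tool_rot: [0.774, -3.043, -0.002]
contact_force: [0.1, 1.6, -1.4]
opening: 0.0589
grip_force: 64.6
```

Emit:
drive_tool([
  {"translation": [0,0,-0.009],"angular": [0,0,-1],"gripper": 0.5},
  {"translation": [0,0,-0.009],"angular": [0,0,-1],"gripper": 0.5},
  {"translation": [0,0,-0.009],"angular": [0,0,-1],"gripper": 0.5},
  {"translation": [0,0,-0.009],"angular": [0,0,-1],"gripper": 0.5},
  {"translation": [0,0,0],"angular": [0,0,0],"gripper": 0.5},
])

```text
t: 12.92
tool_pos: [0.5257, 0.0059, 0.1184]
tool_rot: [1.576, -2.716, -0.001]
contact_force: [-0.7, 0.7, -0.1]
opening: 0.0594
grip_force: 64.7
```

```bash
python3 - <<'E'
from h import *
goto([.5268,.0068,.12]); o=ctrl.get_obs(); print(o['wrist_torque'],o['contact_force'])
im=shot('wrist','w5'); print(pt(im,253,290))
E
```

```text
t 12.93 tcp [0.5257 0.0059 0.1184] q [-0.13 -0.09  1.94 -0.    1.28 -2.75] delta/4cm [-0.032 -0.012 -0.04 ] tool x [-0.496 -0.868  0.001] z [-1.9e-03 -1.0e-04 -1.0e+00] open 0.0594
[ 0.00635576  0.05037123 -0.03983499] [-0.74997464  0.67302877 -0.13640483]
[0.525453   0.00615311 0.15336277]
```

Emit:
drive_tool([
  {"translation": [0,0,0],"angular": [0,0,0],"gripper": 1},
  {"translation": [0,0,0],"angular": [0,0,0],"gripper": 1},
  {"translation": [0,0,0],"angular": [0,0,0],"gripper": 1},
  {"translation": [-0.03,0,0],"angular": [0,0,0],"gripper": 1},
  {"translation": [0,0,0],"angular": [0,0,1],"gripper": 1},
  {"translation": [0,0,0],"angular": [0,0,1],"gripper": 1},
  {"translation": [0,0,0],"angular": [0,0,1],"gripper": 1},
  {"translation": [0,0,0],"angular": [0,0,1],"gripper": 1},
])

```text
t: 13.98
tool_pos: [0.5272, 0.0071, 0.1191]
tool_rot: [-0.766, 3.047, -0.0]
contact_force: [-0.6, 0.1, 0.3]
opening: 0.0856
grip_force: 0.0
```

Emit:
drive_tool([
  {"translation": [0,0,0],"angular": [0,0,1],"gripper": 1},
  {"translation": [0,0,0],"angular": [0,0,1],"gripper": 1},
  {"translation": [0,0,0],"angular": [0,0,1],"gripper": 1},
  {"translation": [0,0,0],"angular": [0,0,1],"gripper": 1},
  {"translation": [0,0,0],"angular": [0,0,1],"gripper": 1},
  {"translation": [0,0,0],"angular": [0,0,1],"gripper": 1},
  {"translation": [0,0,0],"angular": [0,0,1],"gripper": 1},
  {"translation": [0,0,0],"angular": [0,0,1],"gripper": 1},
])

```text
t: 14.98
tool_pos: [0.5272, 0.0071, 0.1191]
tool_rot: [0.965, 2.989, 0.0]
contact_force: [0.2, 0.9, 0.3]
opening: 0.0856
grip_force: 0.0
```

Emit:
drive_tool([
  {"translation": [0,0,0],"angular": [0,0,1],"gripper": 1},
  {"translation": [0,0,0],"angular": [0,0,1],"gripper": 1},
  {"translation": [0,0,0],"angular": [0,0,1],"gripper": 1},
  {"translation": [0,0,0],"angular": [0,0,1],"gripper": 1},
  {"translation": [0,0,0],"angular": [0,0,1],"gripper": 1},
  {"translation": [0,0,0],"angular": [0,0,1],"gripper": 1},
  {"translation": [0,0,0],"angular": [0,0,1],"gripper": 1},
  {"translation": [0,0,0],"angular": [0,0,1],"gripper": 1},
])

```text
t: 15.98
tool_pos: [0.5272, 0.007, 0.1191]
tool_rot: [2.403, 2.024, 0.0]
contact_force: [-0.0, -0.2, 0.3]
opening: 0.0856
grip_force: 0.0
```

Emit:
drive_tool([
  {"translation": [0,0,0],"angular": [0,0,1],"gripper": 1},
  {"translation": [0,0,0],"angular": [0,0,1],"gripper": 1},
  {"translation": [0,0,0],"angular": [0,0,1],"gripper": 1},
  {"translation": [0,0,0],"angular": [0,0,1],"gripper": 1},
  {"translation": [0,0,0],"angular": [0,0,1],"gripper": 1},
  {"translation": [0,0,0],"angular": [0,0,0],"gripper": 1},
])

```text
t: 16.73
tool_pos: [0.5272, 0.007, 0.1191]
tool_rot: [2.947, 1.089, 0.0]
contact_force: [0.2, 1.0, -0.1]
opening: 0.0856
grip_force: 0.0
```

```bash
python3 - <<'E'
from h import *
goto([.5268,.0068,.117]); o=ctrl.get_obs(); print(o['wrist_torque'],o['contact_force'])
im=shot('wrist','w6'); print(pt(im,253,290))
im=shot('top','top1'); print([pt(im,u,157) for u in(247,250)]); im=shot('side','side1'); print(pt(im,225,189))
E
```

```text
t 16.73 tcp [0.5272 0.007  0.1191] q [-0.13 -0.08  1.94 -0.    1.28  0.73] delta/4cm [-0.011 -0.002  0.053] tool x [0.76 0.65 0.  ] z [ 1.e-04 -1.e-04 -1.e+00] open 0.0856
[-0.06106643 -0.0285039  -0.02716414] [ 0.21528866  0.97546049 -0.05512567]
[0.52598717 0.00621476 0.15276084]
[array([0.49421924, 0.00564278, 0.29210226]), array([ 0.22560368, -0.01623151,  1.48994195])]
[0.51442045 0.04375762 0.20226435]
```

Emit:
drive_tool([
  {"translation": [0,0,0.06],"angular": [0,0,1],"gripper": 1},
  {"translation": [0,0,0],"angular": [0,0,1],"gripper": 1},
  {"translation": [0,0,0],"angular": [0,0,1],"gripper": 1},
  {"translation": [0,0,0],"angular": [0,0,0],"gripper": 0.6},
  {"translation": [0,0,0],"angular": [0,0,0],"gripper": 0.5},
  {"translation": [0,0,0],"angular": [0,0,0],"gripper": 0.5},
  {"translation": [0,0,0],"angular": [0,0,0],"gripper": 0.5},
  {"translation": [0,0,0],"angular": [0,0,0],"gripper": 0.5},
], force=60)

```text
t: 17.88
tool_pos: [0.5271, 0.0073, 0.117]
tool_rot: [-3.108, -0.451, -0.0]
contact_force: [-2.2, 2.7, 3.3]
opening: 0.0591
grip_force: 64.3
```

Emit:
drive_tool([
  {"translation": [0,0,-0.03],"angular": [0,0,-0.5],"gripper": 0.5},
  {"translation": [0,0,-0.02],"angular": [0,0,-1],"gripper": 0.5},
  {"translation": [0,0,-0.009],"angular": [0,0,-1],"gripper": 0.5},
  {"translation": [0,0,-0.009],"angular": [0,0,-1],"gripper": 0.5},
  {"translation": [0,0,-0.009],"angular": [0,0,-1],"gripper": 0.5},
  {"translation": [0,0,-0.009],"angular": [0,0,-1],"gripper": 0.5},
  {"translation": [0,0,-0.009],"angular": [0,0,-1],"gripper": 0.5},
  {"translation": [0,0,-0.009],"angular": [0,0,-1],"gripper": 0.5},
])

```text
t: 18.88
tool_pos: [0.5269, 0.0073, 0.1201]
tool_rot: [-2.462, -1.95, -0.0]
contact_force: [0.1, 3.8, -0.6]
opening: 0.0592
grip_force: 64.4
```

Emit:
drive_tool([
  {"translation": [0,0,-0.009],"angular": [0,0,-1],"gripper": 0.5},
  {"translation": [0,0,-0.009],"angular": [0,0,-1],"gripper": 0.5},
  {"translation": [0,0,-0.009],"angular": [0,0,-1],"gripper": 0.5},
  {"translation": [0,0,-0.009],"angular": [0,0,-1],"gripper": 0.5},
  {"translation": [0,0,-0.009],"angular": [0,0,-1],"gripper": 0.5},
  {"translation": [0,0,-0.009],"angular": [0,0,-1],"gripper": 0.5},
  {"translation": [0,0,-0.009],"angular": [0,0,-1],"gripper": 0.5},
  {"translation": [0,0,-0.009],"angular": [0,0,-1],"gripper": 0.5},
])

```text
t: 19.88
tool_pos: [0.5267, 0.0074, 0.1229]
tool_rot: [-1.055, -2.958, -0.001]
contact_force: [-1.3, 3.9, -0.3]
opening: 0.0594
grip_force: 64.5
```

Emit:
drive_tool([
  {"translation": [0,0,-0.009],"angular": [0,0,-1],"gripper": 0.5},
  {"translation": [0,0,-0.009],"angular": [0,0,-1],"gripper": 0.5},
  {"translation": [0,0,-0.009],"angular": [0,0,-1],"gripper": 0.5},
  {"translation": [0,0,-0.009],"angular": [0,0,-1],"gripper": 0.5},
  {"translation": [0,0,-0.009],"angular": [0,0,-1],"gripper": 0.5},
  {"translation": [0,0,-0.009],"angular": [0,0,-1],"gripper": 0.5},
  {"translation": [0,0,-0.009],"angular": [0,0,-1],"gripper": 0.5},
  {"translation": [0,0,0],"angular": [0,0,-1],"gripper": 0.5},
])

```text
t: 20.88
tool_pos: [0.5266, 0.0073, 0.1255]
tool_rot: [0.673, -3.068, -0.001]
contact_force: [-2.0, 3.4, 2.0]
opening: 0.0593
grip_force: 64.6
```

```bash
python3 - <<'E'
from h import *
goto([.5268,.0068,.117]); o=ctrl.get_obs(); print(o['wrist_torque'],o['contact_force'])
im=shot('wrist','w7'); print(pt(im,253,290))
E
```

```text
t 20.88 tcp [0.5266 0.0073 0.1255] q [-0.13 -0.09  1.94  0.    1.3  -2.13] delta/4cm [ 0.001 -0.013  0.212] tool x [-0.908 -0.419  0.001] z [-1.1e-03  7.0e-04 -1.0e+00] open 0.0593
[ 0.44989697  0.30322279 -0.14271038] [-1.99657365  3.41012764  1.99700931]
[0.52564052 0.00701945 0.1617979 ]
```

Emit:
drive_tool([
  {"translation": [0,0,-0.009],"angular": [0,0,-1],"gripper": 0.5},
  {"translation": [0,0,-0.009],"angular": [0,0,-1],"gripper": 0.5},
  {"translation": [0,0,-0.009],"angular": [0,0,-1],"gripper": 0.5},
  {"translation": [0,0,-0.009],"angular": [0,0,-1],"gripper": 0.5},
  {"translation": [0,0,-0.03],"angular": [0,0,-1],"gripper": 0.5},
  {"translation": [0,0,-0.06],"angular": [0,0,0],"gripper": 0.5},
])

```text
t: 21.68
tool_pos: [0.5265, 0.0067, 0.1303]
tool_rot: [1.671, -2.658, -0.001]
contact_force: [-0.2, 1.6, -2.2]
opening: 0.059
grip_force: 64.5
```

Emit:
drive_tool([
  {"translation": [0,0,-0.1],"angular": [0,0,0],"gripper": 0.5},
  {"translation": [0,0,-0.1],"angular": [0,0,0],"gripper": 0.5},
])

```text
t: 21.92
tool_pos: [0.5274, 0.0067, 0.1397]
tool_rot: [-1.674, 2.658, -0.002]
contact_force: [-0.3, 0.8, -0.3]
opening: 0.0591
grip_force: 64.5
```

```bash
python3 - <<'E'
from h import *
goto([.5268,.0068,.23]); o=ctrl.get_obs(); print(o['wrist_torque'],o['contact_force'])
im=shot('wrist','w8'); print(pt(im,253,290)); im=shot('side','side2'); save(im,'side2',5,(170,150,290,260))
E
```

```text
t 21.93 tcp [0.5274 0.0067 0.1397] q [-0.13 -0.11  1.93 -0.    1.32 -2.82] delta/4cm [ 0.004  0.013 -2.257] tool x [-0.432 -0.902  0.   ] z [ 8.e-04 -6.e-04 -1.e+00] open 0.0591
[-0.01394236 -0.00272149 -0.0433632 ] [-0.27860736  0.76874476 -0.29652269]
[0.52660543 0.00615319 0.17604325]
```

View pics/side2.png

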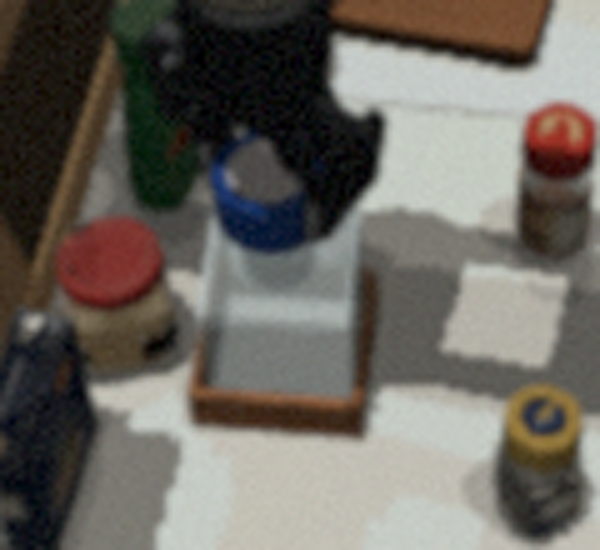

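The side view shows the lid clear above the bare glass neck at (275,265), with the jar seated in its nest. The wrist carries no load, so the thread is free. I'll lift and carry it to the plate.

Emit:
drive_tool([
  {"translation": [0,0,-0.5],"angular": [0,0,0],"gripper": 0.5},
  {"translation": [0,0,-0.8],"angular": [0,0,0],"gripper": 0.5},
  {"translation": [0,0,-0.6],"angular": [0,0,0],"gripper": 0.5},
  {"translation": [-0.4,0.26,-0.2],"angular": [0,0,0],"gripper": 0.5},
  {"translation": [-0.7,0.46,0],"angular": [0,0,0],"gripper": 0.5},
  {"translation": [-0.8,0.52,0],"angular": [0,0,0],"gripper": 0.5},
  {"translation": [-0.8,0.52,0],"angular": [0,0,0],"gripper": 0.5},
  {"translation": [-0.8,0.52,0],"angular": [0,0,0],"gripper": 0.5},
])

```text
t: 23.02
tool_pos: [0.504, 0.1748, 0.223]
tool_rot: [1.676, -2.656, -0.001]
contact_force: [-0.1, 0.2, -1.1]
opening: 0.059
grip_force: 64.6
```

Emit:
drive_tool([
  {"translation": [-0.8,0.52,0],"angular": [0,0,0],"gripper": 0.5},
  {"translation": [-0.8,0.52,0],"angular": [0,0,0],"gripper": 0.5},
  {"translation": [-0.8,0.52,0],"angular": [0,0,0],"gripper": 0.5},
  {"translation": [-0.7,0.46,0],"angular": [0,0,0],"gripper": 0.5},
  {"translation": [-0.4,0.26,0],"angular": [0,0,0],"gripper": 0.5},
  {"translation": [0,0,0],"angular": [0,0,0],"gripper": 0.5},
])

```text
t: 23.78
tool_pos: [0.4824, 0.3392, 0.2229]
tool_rot: [1.678, -2.655, 0.0]
contact_force: [0.4, 0.5, -0.4]
opening: 0.0588
grip_force: 64.6
```

```bash
python3 - <<'E'
from h import *
goto([.482,.3545,.01]); o=ctrl.get_obs(); print(o['contact_force'])
im=shot('wrist','w9'); print('lid',pt(im,253,290))
im=shot('side','side3'); save(im,'side3',1.5)
v,u=np.mgrid[:384,:512]
im=load('w9'); d=im['depth']; r=np.stack([(u-im['cx'])/im['fx'],(v-im['cy'])/im['fy'],np.ones_like(d)],-1)*d[...,None]
P=(r-np.array(im['t']))@np.array(im['R']); m=(P[...,2]>.014)&(P[...,2]<.03)&(np.hypot(P[...,0]-.482,P[...,1]-.3545)<.12)&(d>0)
Q=P[m]; s=np.linalg.lstsq(np.c_[2*Q[:,:2],np.ones(len(Q))],(Q[:,:2]**2).sum(1),rcond=None)[0]; print('plate',s[:2],len(Q),Q.min(0),Q.max(0))
f=P[(abs(P[...,2]-.008)<.006)&(np.hypot(P[...,0]-.482,P[...,1]-.3545)<.05)]; print('floor z',len(f),np.median(f[:,2]) if len(f) else 0)
E
```

```text
t 23.77 tcp [0.4824 0.3392 0.2229] q [ 0.49 -0.02  1.71 -0.    1.46 -2.21] delta/4cm [-0.346  0.17   5.323] tool x [-0.429 -0.903  0.001] z [-7.e-04 -6.e-04 -1.e+00] open 0.0588
[ 0.43561162  0.47637535 -0.38339713]
lid [0.48149139 0.3384464  0.25963364]
plate [0.47984927 0.3559505 ] 9373 [0.38053662 0.25767479 0.01400208] [0.5794472  0.44711452 0.02207947]
floor z 4525 0.007203712250689982
```

View pics/side3.png

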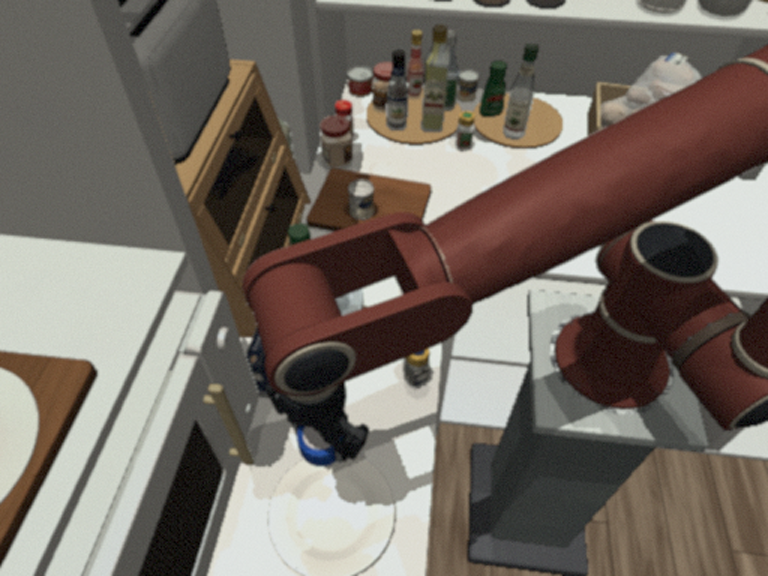

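The side view shows the lid in the fingers at (317,443), above the plate at (332,513) and just short of its middle. I'll shift it over the middle and descend.

Emit:
drive_tool([
  {"translation": [-0.36,0.2,0.5],"angular": [0,0,0],"gripper": 0.5},
  {"translation": [0,0,1],"angular": [0,0,0],"gripper": 0.5},
  {"translation": [0,0,1],"angular": [0,0,0],"gripper": 0.5},
  {"translation": [0,0,1],"angular": [0,0,0],"gripper": 0.5},
  {"translation": [0,0,0.8],"angular": [0,0,0],"gripper": 0.5},
  {"translation": [0,0,0.5],"angular": [0,0,0],"gripper": 0.5},
  {"translation": [0,0,0.2],"angular": [0,0,0],"gripper": 0.5},
  {"translation": [0,0,0.1],"angular": [0,0,0],"gripper": 0.5},
])

```text
t: 24.88
tool_pos: [0.4826, 0.3549, 0.0196]
tool_rot: [-1.675, 2.657, -0.0]
contact_force: [0.4, -0.4, 0.0]
opening: 0.0591
grip_force: 64.6
```

Emit:
drive_tool([
  {"translation": [0,0,0.08],"angular": [0,0,0],"gripper": 0.5},
  {"translation": [0,0,0.06],"angular": [0,0,0],"gripper": 0.5},
  {"translation": [0,0,0],"angular": [0,0,0],"gripper": 0.5},
])

```text
t: 25.25
tool_pos: [0.4823, 0.3548, 0.0141]
tool_rot: [-1.676, 2.657, -0.0]
contact_force: [0.1, 0.1, -1.2]
opening: 0.0592
grip_force: 64.6
```

Emit:
drive_tool([
  {"translation": [0,0,0.05],"angular": [0,0,0],"gripper": 0.5},
  {"translation": [0,0,0.05],"angular": [0,0,0],"gripper": 0.5},
  {"translation": [0,0,0.03],"angular": [0,0,0],"gripper": 0.5},
  {"translation": [0,0,0],"angular": [0,0,0],"gripper": 0.5},
])

```text
t: 25.75
tool_pos: [0.4819, 0.3546, 0.0082]
tool_rot: [1.676, -2.657, -0.0]
contact_force: [0.2, -0.5, -0.0]
opening: 0.0595
grip_force: 64.6
```

```bash
python3 - <<'E'
from h import *
goto([.481,.3555,.006]); print(ctrl.get_obs()['contact_force'])
im=shot('wrist','w10'); print('lid',np.median([pt(im,u,v) for u in range(235,275,4) for v in range(275,310,4)],0))
E
```

```text
t 25.75 tcp [0.4819 0.3546 0.0082] q [ 0.51  0.23  1.82 -0.    1.09 -2.19] delta/4cm [-0.01   0.031  0.056] tool x [-0.431 -0.902  0.   ] z [-3.e-04 -2.e-04 -1.e+00] open 0.0595
[ 0.24562729 -0.50085054 -0.04618828]
lid [0.48130972 0.35426399 0.04477685]
```

Emit:
drive_tool([
  {"translation": [0,0.02,0.025],"angular": [0,0,0],"gripper": 0.5},
  {"translation": [0,0,0.02],"angular": [0,0,0],"gripper": 0.5},
  {"translation": [0,0,0],"angular": [0,0,0],"gripper": 0.5},
])

```text
t: 26.18
tool_pos: [0.4813, 0.355, 0.0066]
tool_rot: [1.676, -2.657, -0.0]
contact_force: [-0.9, 1.0, -1.0]
opening: 0.0591
grip_force: 64.6
```

Emit:
drive_tool([
  {"translation": [0,0,0.02],"angular": [0,0,0],"gripper": 0.5},
  {"translation": [0,0,0],"angular": [0,0,0],"gripper": 0.5},
])

```text
t: 26.42
tool_pos: [0.4814, 0.3551, 0.0064]
tool_rot: [1.676, -2.657, 0.0]
contact_force: [-1.9, -1.0, 4.0]
opening: 0.059
grip_force: 65.0
```

Contact at 4 N, so the lid is down. Now I release and retreat.

Emit:
drive_tool([
  {"translation": [0,0,0],"angular": [0,0,0],"gripper": 0.75},
  {"translation": [0,0,0],"angular": [0,0,0],"gripper": 0.85},
  {"translation": [0,0,0],"angular": [0,0,0],"gripper": 1},
  {"translation": [0,0,0],"angular": [0,0,0],"gripper": 1},
  {"translation": [0,0,-0.3],"angular": [0,0,0],"gripper": 1},
  {"translation": [0,0,-0.6],"angular": [0,0,0],"gripper": 1},
  {"translation": [0,0,-1],"angular": [0,0,0],"gripper": 1},
  {"translation": [0,0,-1],"angular": [0,0,0],"gripper": 1},
])

```text
t: 27.42
tool_pos: [0.4814, 0.355, 0.1238]
tool_rot: [-1.676, 2.657, -0.0]
contact_force: [0.8, 0.6, 0.4]
opening: 0.0854
grip_force: 0.0
```

Emit:
drive_tool([
  {"translation": [0,0,-1],"angular": [0,0,0],"gripper": 1},
  {"translation": [0,0,-1],"angular": [0,0,0],"gripper": 1},
  {"translation": [0,0,0],"angular": [0,0,0],"gripper": 1},
  {"translation": [0,0,0],"angular": [0,0,0],"gripper": 1},
])

```text
t: 27.92
tool_pos: [0.4811, 0.3549, 0.2018]
tool_rot: [1.676, -2.657, -0.0]
contact_force: [0.3, -1.5, -0.8]
opening: 0.0851
grip_force: 0.0
```

```bash
python3 - <<'E'
from h import *
im=shot('wrist','w11'); T=shot('top','top2')
a=cv2.resize(im['color'][:,:,::-1],(400,300)); b=cv2.resize(T['color'][110:260,80:320,::-1],(480,300),interpolation=cv2.INTER_CUBIC)
cv2.imwrite('pics/end.png',np.hstack([a,b[:,:400]]))
d=im['depth']; v,u=np.mgrid[:384,:512]; r=np.stack([(u-im['cx'])/im['fx'],(v-im['cy'])/im['fy'],np.ones_like(d)],-1)*d[...,None]
P=(r-np.array(im['t']))@np.array(im['R'])
Q=P[(P[...,2]>.038)&(P[...,2]<.05)&(np.hypot(P[...,0]-.482,P[...,1]-.355)<.05)&(d>0)]; print('lid',np.median(Q,0),(Q.min(0)+Q.max(0))/2)
m=(P[...,2]>.014)&(P[...,2]<.03)&(abs(np.hypot(P[...,0]-.482,P[...,1]-.3545)-.09)<.02)&(d>0)
Q=P[m]; print('plate',np.linalg.lstsq(np.c_[2*Q[:,:2],np.ones(len(Q))],(Q[:,:2]**2).sum(1),rcond=None)[0][:2])
E
```

```text
lid [0.48077455 0.35425281 0.04266285] [0.4813407  0.35513924 0.04171536]
plate [0.48044445 0.35628994]
```

View pics/end.png

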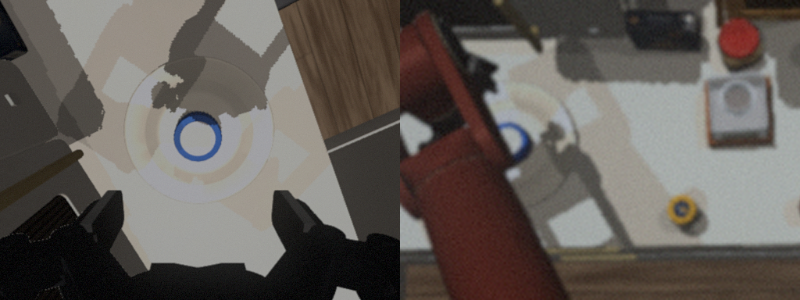

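The pictures show the lid upright in the middle of the plate at (198,137), within about 2 mm of the centre. The open jar stands in its nest at (740,100), and the bystanders in view are in place.

```bash
python3 -c "
from station import ctrl
print(ctrl.finish_job())"
```

```text
the job is handed in; nothing more can be done
None
```

The lid is unscrewed and lying right way up in the middle of the plate (within about 2 mm of its centre), the open jar is still in its holder, nothing else was touched as far as the pictures show, and the job was handed in at about 28 s.

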